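# Rack the oiled hammer handles to dry and put the oil tins away

## Task

The hammer handles have just been oiled: lay every handle squarely across both rails of the drying rack, midway along its length, with at least a finger's width of air (20 mm) between one handle and the next, and stand the oil tins upright in one close row (no more than about 20 mm between neighbours) centred on the narrow raised ledge. When all of them are in place, push the lever of the drying fan fully over to on, away from the robot, and leave the other things on the bench where they are. Only some of the handles and tins may be there.

Things in the scene. Friction and masses are not known exactly. Their poses are not given: they have to be found in the camera images.
- handle1: An oiled wooden hammer handle, a straight bar 190 mm long (the last 30 mm at +x a thinner tenon), 28 mm wide (y), 22 mm thick (z). Origin at its middle; x along its length. Starts lying on the bench. 3 or 4 handles are present.
- handle2: An oiled wooden hammer handle, a straight bar 190 mm long (the last 30 mm at +x a thinner tenon), 28 mm wide (y), 22 mm thick (z). Origin at its middle; x along its length. Starts lying on the bench. 3 or 4 handles are present.
- handle3: An oiled wooden hammer handle, a straight bar 190 mm long (the last 30 mm at +x a thinner tenon), 28 mm wide (y), 22 mm thick (z). Origin at its middle; x along its length. Starts lying on the bench. 3 or 4 handles are present.
- handle4: An oiled wooden hammer handle, a straight bar 190 mm long (the last 30 mm at +x a thinner tenon), 28 mm wide (y), 22 mm thick (z). Origin at its middle; x along its length. Starts lying on the bench. 3 or 4 handles are present.
- tin1: A round oil tin with paper label, 60 mm in diameter, 85 mm high, 0.3 kg. Origin at the centre of its underside, z up its axis. Starts standing on the bench. 2 or 3 tins are present.
- tin2: A round oil tin with paper label, 60 mm in diameter, 85 mm high, 0.3 kg. Origin at the centre of its underside, z up its axis. Starts standing on the bench. 2 or 3 tins are present.
- tin3: A round oil tin with paper label, 60 mm in diameter, 85 mm high, 0.3 kg. Origin at the centre of its underside, z up its axis. Starts standing on the bench. 2 or 3 tins are present.
- rack_top (a point): Fixed drying rack: two steel rails, 12 mm square, 400 mm long along y, centrelines at x = +-45 mm, tops 110 mm above the bench; posts at y = +-185 mm. Parallel to them thin stop strips at x = +-127 mm (inner faces +-125) rise 8 mm above the rails: a handle lies between them. This point: rack centre, level with the rail tops; x across the rails, y along them, z up.
- ledge_top (a point): Tin ledge fixed to the bench: a narrow flat steel strip, 44 mm deep (x), 300 mm long (y), 10 mm thick, its top 110 mm above the bench, open all round, on two slim posts at y = +-120 mm. This point is the centre of its top face; y along the strip, z up.
- fan_switch (a joint): Black lever switch of the drying fan, on top of a green box 90 x 80 x 100 mm (x, y, z) on the bench beyond the rack. 0 = off, leaning towards the robot (box -x); 1.0 rad = fully on, leaning away (box +x); it stays where it is left.
- fan_switch_tip (a point): Tip of the lever, which is 80 mm long and about 70 to 80 mm over the top of the box; this point's orientation follows the lever, whose swing is in its own xz plane.
- tape_brown: Roll of brown tape, 100 mm across, 48 mm high, lying flat; not part of the job, stays where it is.
- tape_clear: Roll of clear tape, 100 mm across, 48 mm high, lying flat; not part of the job, stays where it is.
- hammer: Hammer lying on the bench, origin in its underside; not part of the job, stays where it is.
- bench_brush: Bench brush 160 x 50 x 50 mm, bristles down; not part of the job, stays where it is.
- steel_offcut: Steel block 60 x 40 x 20 mm; not part of the job, stays where it is.
- nail_jar: Closed glass jar, 70 mm across, 60 mm high; not part of the job, stays where it is.
- driver: Screwdriver lying on the bench; not part of the job, stays where it is.
Things that resemble listed ones, but are neither listed nor needed, are in the scene too. Leave any turquoise look-alike of the handle3 alone.

How it is judged:
By the outcome, as a careful person would: the job done as asked, in the order asked, and still so for the second after the job is handed in, with the robot touching nothing.
Of handle1, handle2, handle3, handle4 only 3 to 4 are there at a start; the rules pass over those that are not, and their reading is None.
Of tin1, tin2, tin3 only 2 to 3 are there at a start; the rules pass over those that are not, and their reading is None.
At some moment in a run one of handle1, handle2, handle3, handle4 may be knocked a few centimetres aside while the robot is not near it.
It also fails if it takes over 210 s, if anything falls off the work surface, if the arm or the gripper's body presses on something with over 40 N, if the wrist force passes 120 N, or if a joint passes its speed limit or range.

## Robot

A 6-joint arm with a two-finger parallel gripper is mounted at the origin on the work surface. World frame = base frame: x ahead of the robot, y to its left, z up, the work surface at z = 0. Lengths are in mm, angles in rad, forces in N, time in s.
With the tool pointing down it reaches from about 400 to 925 mm from the base axis. Payload 12.5 kg.
Tool frame: the origin (TCP) lies on the mounting face of the last link; the fingertips stand 190 mm ahead of it and the grasp point (between the pads) lies 171 mm ahead of it; z points along the fingers, y is the line along which they close (so a half turn about z gives the same grasp; the last joint's range is limited). The gripper opens to 95 mm and grips with 3 to 60 N. Pads are 20 mm wide; open, the fingers measure 119 mm over their backs; the gripper's body (75 mm by 180 mm) begins 59 mm behind the grasp point.
Start: joints at [-1.237, 0.491, 1.559, -0, 1.092, -0.106], TCP at [266.118, -565.514, 404.761] pointing down, gripper open.
Joint ranges: [-3.1, 3.1], [-0.84, 2.19], [0.05, 2.79], [-1.13, 4.28], [0.06, 2.93], [-2.69, 2.69]. Speed limits (rad/s): [2.22, 2.22, 2.79, 3.14, 3.14, 3.14].

## Interface

Orientations are given as a unit quaternion [w, x, y, z].
In Python, from cell import r, cams, workorder gives the robot as it stands.
- The arm moves only by the shell command python3 -m inch 'ROWS' [FORCE]. ROWS is JSON, a list that holds one entry, the list of rows, each a list of 7 numbers: the opening, from 0 (shut) to 1 (fully open), then the shift along the tool's x, y, z in units of 10 cm (1.0 is 10 cm), then the turn, a rotation vector about the tool's x, y, z in units of 45 degrees (1.0 is 45 degrees). In form: [[[hand, tx, ty, tz, rx, ry, rz], ...]]. A call has 1 to 10 rows; each row is the pose to reach, as a shift and turn from the pose commanded when the call began, along the tool's axes at that moment; what a row does not reach only later rows make up. A row lasts 1/10 s, in which the tool goes at most 50 mm and 8.59 degrees, less where a joint would pass 70% of its speed; a pose out of reach is approached as far as the arm can. A call with a number of a shift or a turn outside -1 to 1 is refused whole. A call with a gripper value outside its range is refused whole. The fingers move at their own pace and stop on an object; FORCE is the grip in N (left out, the last holds). Time passes only in rows, so rows that repeat a pose let the fingers close. It gives the time, the measured TCP pose, the force, the opening and the grip force at its end, in the units of the state.
- r.read_state(): the state, without advancing time (a new reading comes with each control period).
- cams.capture(name): name is "scene" or "side" or "wrist"; returns a dict with "frame" (384x512x3 uint8, red, green, blue), "intrinsics" (3x3 intrinsics, pixels), "eye" and "attitude" of the camera in the world; the wrist camera has in their place "hand_eye" (4x4, takes a point from camera to tool coordinates, whose origin is the TCP and whose axes are the flange's). Camera axes: x right, y down, z forward; pixel columns grow to the right and rows downward; lengths in mm; the calibration is good to about 2 mm. A picture is of the moment at which its call begins: read the wrist's pose just before it. There is no depth.
- workorder.close_job(): hands the job in; it is judged then, once.
Trained networks look in the newest picture that a camera, given by its name, has taken for a name from the list of things; names that differ only in an ending like _2 or _b are one class to them, and where a whole thing is asked for, a point or a joint stands for the part that bears it (a point fixed in the world has none). Each returns a list of dicts, best first, with "score" (0 to 1); they miss things now and then, are a little off and sometimes report something else, mostly with a low value. They report only what shows in the picture. A call takes as long as a camera call. They do not tell look-alikes from the thing itself.
- cams.boxes_of(camera, thing): "point" ([x, y, z] in mm, in the coordinates of the camera as it stood for that picture, good to about 4 mm: the middle of the surface that is visible of it).
The state is a dict: "clock": time; "qpos": joint angles; "qd": joint speeds; "joint_torque": joint torques, N m; "tcp_pos": TCP position; "tool_rot": TCP orientation; "force": force on the tool from outside, world axes, zero at the start; "torque": the same for the moment, N m; "width": finger opening in mm; "finger_force": force on a finger pad.
Only numpy, scipy, OpenCV 4.12 (cv2) and the standard library are available. Lean on these libraries where they do the work, as an engineer would, in place of code of your own. Each camera call takes 0.05 s, during which the arm holds its last target. There are 200 camera calls.

## Working session

There is one attempt and no reset: what is moved stays moved. The work goes in short steps, Python scripts to look and compute and a shell command to move; the robot and the scene stay as the last step left them, time stands still between calls to the robot, and variables do not carry over. Pictures are saved under pics/ and viewed, at most 14 in all, crops included, and the job is handed in when it is done.

```bash
ls; mkdir -p pics; cat > h.py <<'E'
import numpy as np, cv2
from cell import r, cams, workorder
from scipy.spatial.transform import Rotation as R
def q2m(q): return R.from_quat([q[1],q[2],q[3],q[0]]).as_matrix()
def cap(n, save=None):
    s=r.read_state(); c=cams.capture(n)
    if n=="wrist":
        H=np.array(c["hand_eye"]); T=np.eye(4); T[:3,:3]=q2m(s["tool_rot"]); T[:3,3]=s["tcp_pos"]; M=T@H
    else:
        a=np.array(c["attitude"]); M=np.eye(4); M[:3,:3]=a if a.shape==(3,3) else q2m(a); M[:3,3]=c["eye"]
    if save: cv2.imwrite("pics/"+save,cv2.cvtColor(c["frame"],cv2.COLOR_RGB2BGR))
    return c["frame"],np.array(c["intrinsics"]),M
def find(n,thing,M,mn=0.2):
    return [(round(d["score"],2),(M[:3,:3]@np.array(d["point"])+M[:3,3]).round(0), np.array(d["point"])) for d in cams.boxes_of(n,thing) if d["score"]>mn]
def pix(K,p): return (K@p/p[2])[:2].round(0)
def ray(K,M,u,v,z):
    d=M[:3,:3]@np.linalg.solve(K,[u,v,1]); return M[:3,3]+d*(z-M[2,3])/d[2]
def proj(K,M,P):
    p=M[:3,:3].T@(np.array(P)-M[:3,3]); return (K@p/p[2])[:2]
E
python3 - <<'E'
from h import *
s=r.read_state();print(s["clock"],s["tcp_pos"],s["tool_rot"])
for n in("scene","side"):
    f,K,M=cap(n,n+"0.png");print(n,K.tolist(),M.round(2).tolist())
    for t in "handle1 tin1 rack_top ledge_top fan_switch fan_switch_tip tape_brown tape_clear hammer bench_brush steel_offcut nail_jar driver".split():
        try:
            for sc,p,c in find(n,t,M): print(t,sc,p,pix(K,c))
        except Exception as e: print(t,e)
E
```

```text
pics
0.0 [ 266.1124349  -565.47600236  404.15125043] [-5.74120478e-04  9.75914924e-01  2.18150697e-01 -6.49767960e-05]
scene [[424.90238669032345, 0.0, 260.5925404170577], [0.0, 424.90238669032345, 195.9308020307716], [0.0, 0.0, 1.0]] [[-0.23, 0.51, -0.83, 1417.65], [0.97, 0.14, -0.18, 91.17], [0.02, -0.85, -0.53, 725.13], [0.0, 0.0, 0.0, 1.0]]
handle1 0.84 [ 454. -119.   23.] [261. 221.]
handle1 0.82 [ 459. -367.   19.] [178. 210.]
handle1 0.7 [ 419. -288.   25.] [208. 205.]
handle1 0.57 [ 222. -343.   21.] [212. 173.]
tin1 0.77 [444.   4.  58.] [305. 215.]
tin1 0.57 [674.  65.  75.] [318. 269.]
rack_top 0.7 [549. 330. 110.] [437. 242.]
rack_top 0.63 [ 452. -120.   25.] [260. 220.]
ledge_top 0.9 [ 644. -159.  106.] [227. 235.]
ledge_top 0.49 [ 451. -117.   24.] [262. 220.]
fan_switch 0.84 [684. 195. 185.] [385. 243.]
fan_switch 0.4 [377. 124.  19.] [348. 220.]
fan_switch 0.26 [ 528. -560.   56.] [104. 202.]
fan_switch_tip 0.84 [685. 198. 189.] [387. 242.]
tape_brown 0.9 [ 576. -495.   42.] [117. 219.]
tape_clear 0.67 [ 684. -405.   34.] [129. 251.]
hammer 0.6 [ 753. -183.   27.] [20
[... 670 characters left out ...]
267. -300.   23.] [336. 170.]
tin1 0.97 [651.  76.  78.] [173. 249.]
tin1 0.72 [ 505. -543.   47.] [268. 102.]
tin1 0.69 [419.  18.  76.] [269. 243.]
rack_top 0.61 [536. 206. 106.] [205. 298.]
ledge_top 0.66 [ 623. -117.  110.] [201. 183.]
ledge_top 0.21 [676. 201. 202.] [137. 266.]
fan_switch 0.51 [680. 201. 201.] [136. 266.]
fan_switch_tip 0.57 [674. 198. 198.] [139. 266.]
tape_brown 0.85 [ 577. -472.   38.] [243. 116.]
tape_clear 0.61 [ 681. -423.   35.] [208. 124.]
hammer 0.89 [ 741. -154.   23.] [167. 189.]
bench_brush 0.91 [766.  67.  49.] [132. 246.]
steel_offcut 0.75 [348. 131.  18.] [291. 298.]
nail_jar 0.87 [ 505. -543.   49.] [268. 101.]
driver 0.66 [ 381. -514.   20.] [304. 118.]
```

```bash
cd pics; python3 -c "
import cv2
a=cv2.imread('scene0.png');cv2.imwrite('sceneb.png',cv2.resize(a[130:350,60:500],(800,400),interpolation=3))
a=cv2.imread('side0.png');cv2.imwrite('sideb.png',cv2.resize(a[70:384,80:480],(764,600),interpolation=3))"
```

```text
(no output)
```

View pics/sceneb.png

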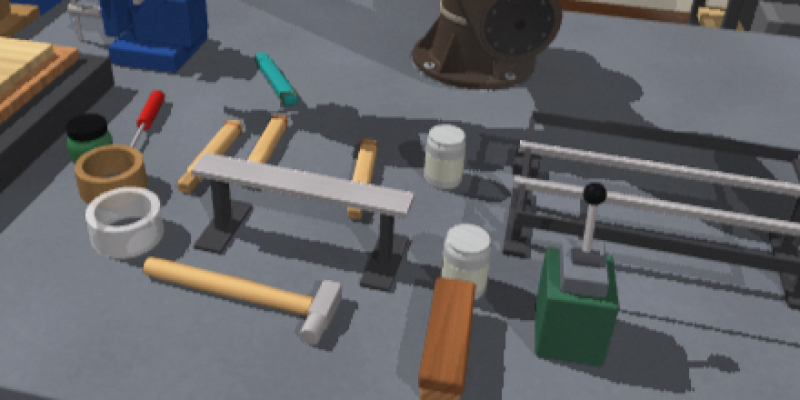

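View pics/sideb.png

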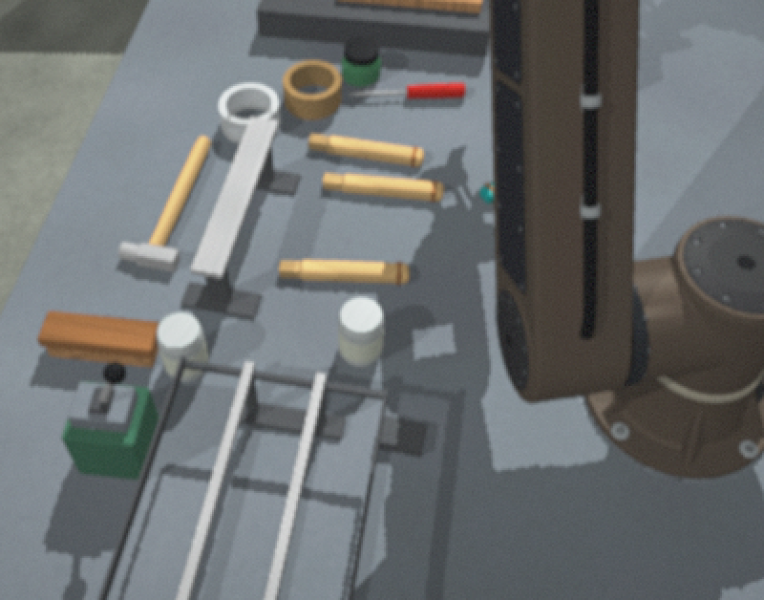

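The scene shows 3 wooden handles (scene-crop pixels 210,155; 265,145; 362,178), 2 pale tins (445,155; 466,260), a turquoise look-alike (277,80), the jar (88,140), and a real hammer whose wooden handle (230,285) could be mistaken. I choose the three tan bars with tenons. The rack is at (660,185), the ledge at (305,183), and the fan lever leans towards the robot.

First I square up the tool and get a wrist view from above.

```bash
python3 -m inch '[[[1,0,0,0,0,0,0.56],[1,0,0,0,0,0,0.56],[1,0,0,0,0,0,0.56],[1,0,0,0,0,0,0.56]]]' && python3 -m inch '[[[1,0.6,-1,-0.6,0,0,0],[1,0.6,-1,-0.6,0,0,0],[1,0.6,-1,-0.6,0,0,0],[1,0.6,-1,-0.6,0,0,0]]]' && python3 -m inch '[[[1,0.6,-1,-0.6,0,0,0],[1,0.6,-1,-0.6,0,0,0],[1,0.6,-1,-0.6,0,0,0],[1,0.6,-1,-0.6,0,0,0]]]' && python3 -m inch '[[[1,0,-1,0,0,0,0],[1,0,-1,0,0,0,0],[1,0,-1,0,0,0,0],[1,0,-1,0,0,0,0],[1,0,-1,0,0,0,0]]]'
python3 - <<'E'
from h import *
f,K,M=cap("wrist","w1.png");print(K.tolist(),M.round(3).tolist())
for t in "handle1 tin1 ledge_top".split():
    for sc,p,c in find("wrist",t,M): print(t,sc,p,pix(K,c))
E
```

```text
clock: 1.8
tcp_pos: [266.1, -565.5, 404.8]
tool_rot: [0.0, 1.0, -0.001, 0.0]
force: [0.9, 0.2, -0.7]
width: 95.2
finger_force: 0.0
clock: 2.2
tcp_pos: [327.5, -463.1, 467.2]
tool_rot: [0.001, 1.0, 0.004, 0.001]
force: [-0.1, 0.2, 0.1]
width: 95.4
finger_force: 0.0
clock: 2.6
tcp_pos: [387.1, -363.7, 526.6]
tool_rot: [0.001, 1.0, 0.003, 0.001]
force: [-0.7, -0.6, -0.0]
width: 95.2
finger_force: 0.0
clock: 3.1
tcp_pos: [386.1, -266.9, 524.3]
tool_rot: [0.0, 1.0, 0.0, -0.0]
force: [-0.3, -0.5, 1.4]
width: 94.8
finger_force: 0.0
[[287.6286096057163, 0.0, 253.42296311870837], [0.0, 287.6286096057163, 196.91609958074233], [0.0, 0.0, 1.0]] [[0.001, -0.965, -0.261, 458.837], [-1.0, -0.001, 0.001, -267.234], [-0.001, 0.261, -0.965, 503.874], [0.0, 0.0, 0.0, 1.0]]
handle1 0.94 [ 473. -366.   19.] [315. 110.]
handle1 0.93 [ 237. -328.   22.] [287. 245.]
handle1 0.88 [ 468. -123.   22.] [164. 113.]
handle1 0.84 [ 435. -295.   24.] [271. 134.]
tin1 0.79 [426. -18.  87.] [ 80. 143.]
tin1 0.65 [626.  51.  10.] [43.  4.]
ledge_top 0.61 [ 601. -267.   11.] [254.  22.]
```

View pics/w1.png

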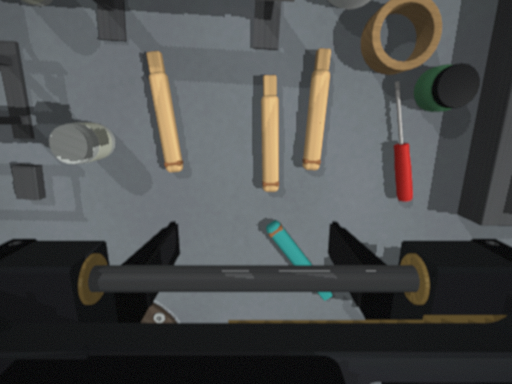

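The wrist view shows three tan handles, tenons up: (165,113), (271,134), (317,110). The turquoise look-alike is at (300,260) and the tin at (82,142). Next I view the ledge and the rack from above.

```bash
cat >> h.py <<'E'
def handles(f,K,M,z=22):
    hsv=cv2.cvtColor(f,cv2.COLOR_RGB2HSV); m=((hsv[...,0]>10)&(hsv[...,0]<25)&(hsv[...,1]>80)&(hsv[...,2]>120)).astype(np.uint8)
    m=cv2.morphologyEx(m,cv2.MORPH_OPEN,np.ones((3,3)))
    for c in cv2.findContours(m,cv2.RETR_EXTERNAL,cv2.CHAIN_APPROX_NONE)[0]:
        if cv2.contourArea(c)<300: continue
        P=np.array([ray(K,M,u,v,z)[:2] for u,v in c[:,0]],np.float32)
        (cx,cy),(w,h),a=cv2.minAreaRect(P); 
        if w<h: w,h,a=h,w,a+90
        a=(a+90)%180-90
        print("blob c",round(cx),round(cy),"L",round(w),"W",round(h),"yaw",round(a,1),"px",c[:,0].mean(0).round())
E
python3 - <<'E'
from h import *
f,K,M=cap("wrist");handles(f,K,M)
E
python3 -m inch '[[[1,1,-0.5,0,0,0,0],[1,1,-0.5,0,0,0,0],[1,1,-0.5,0,0,0,0],[1,1,-0.5,0,0,0,0]]]' >/dev/null && python3 -m inch '[[[1,1,-0.5,0,0,0,0],[1,1,-0.5,0,0,0,0],[1,1,-0.5,0,0,0,0],[1,1,-0.5,0,0,0,0],[1,1,-0.5,0,0,0,0],[1,1,-0.5,0,0,0,0],[1,1,-0.5,0,0,0,0],[1,1,-0.5,0,0,0,0]]]'
python3 - <<'E'
from h import *
f,K,M=cap("wrist","w2.png");handles(f,K,M)
for t in "tin1 ledge_top fan_switch_tip".split():
    for sc,p,c in find("wrist",t,M): print(t,sc,p,pix(K,c))
E
for i in 1 ; do :; done
python3 -m inch '[[[1,-0.3,-1,0,0,0,0],[1,-0.3,-1,0,0,0,0],[1,-0.3,-1,0,0,0,0],[1,-0.3,-1,0,0,0,0]]]' >/dev/null && python3 -m inch '[[[1,0,-1,0,0,0,0],[1,0,-1,0,0,0,0],[1,0,-1,0,0,0,0],[1,0,-1,0,0,0,0]]]' >/dev/null && python3 -m inch '[[[1,0,-1,0,0,0,0],[1,0,-1,0,0,0,0],[1,0,-1,0,0,0,0],[1,0,-1,0,0,0,0]]]' >/dev/null && python3 -m inch '[[[1,0,-1,0,0,0,0],[1,0,-1,0,0,0,0],[1,0,-1,0,0,0,0],[1,0,-1,0,0,0,0],[1,0,-1,0,0,0,0],[1,0,-1,0,0,0,0],[1,0,-1,0,0,0,0],[1,0,-1,0,0,0,0]]]'
python3 - <<'E'
from h import *
f,K,M=cap("wrist","w3.png")
for t in "tin1 rack_top fan_switch fan_switch_tip".split():
    for sc,p,c in find("wrist",t,M): print(t,sc,p,pix(K,c))
import cv2
a=cv2.imread('pics/w2.png');b=cv2.imread('pics/w3.png');cv2.imwrite('pics/w23.png',np.hstack([cv2.resize(a[:290],(400,226)),cv2.resize(b[:290],(400,226))]))
E
```

```text
blob c 432 -293 L 186 W 26 yaw 1.3 px [270. 133.]
blob c 466 -124 L 187 W 29 yaw 5.8 px [164. 111.]
blob c 470 -369 L 185 W 27 yaw -2.9 px [318. 109.]
blob c 580 -496 L 103 W 93 yaw 90.0 px [407.  32.]
clock: 4.55
tcp_pos: [585.4, -166.1, 525.2]
tool_rot: [0.0, 1.0, -0.0, 0.0]
force: [0.4, -0.2, 0.7]
width: 95.2
finger_force: 0.0
blob c 462 -291 L 131 W 26 yaw 1.4 px [323. 231.]
blob c 479 -121 L 166 W 27 yaw 6.2 px [228. 222.]
blob c 499 -369 L 134 W 28 yaw -3.3 px [370. 211.]
blob c 575 -502 L 103 W 101 yaw 90.0 px [452. 169.]
blob c 742 -233 L 232 W 24 yaw 86.0 px [296.  63.]
blob c 764 31 L 128 W 8 yaw 1.9 px [124.  46.]
blob c 763 67 L 130 W 49 yaw 1.7 px [100.  46.]
tin1 0.67 [658.  50.  82.] [101. 120.]
ledge_top 0.73 [ 631. -166.  115.] [253. 141.]
ledge_top 0.27 [761.  46.  52.] [105.  45.]
clock: 6.75
tcp_pos: [556.3, 233.7, 524.8]
tool_rot: [0.0, 1.0, -0.001, 0.0]
force: [-1.0, -0.4, -0.5]
width: 95.3
finger_force: 0.0
tin1 0.92 [658.  74.  83.] [369.  98.]
tin1 0.86 [442.  15.  71.] [388. 239.]
rack_top 0.72 [549. 316. 104.] [195. 178.]
rack_top 0.62 [672. 200. 206.] [288.  73.]
fan_switch 0.69 [674. 197. 206.] [292.  71.]
fan_switch_tip 0.63 [673. 197. 207.] [291.  71.]
```

View pics/w2.png

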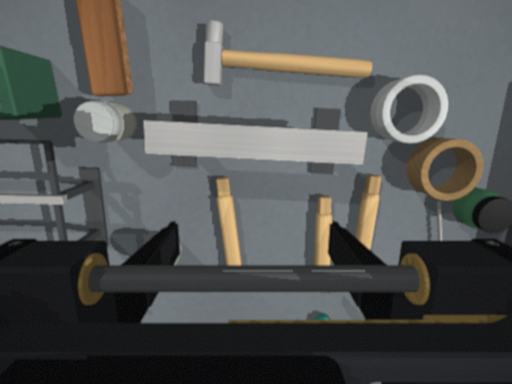

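View pics/w3.png

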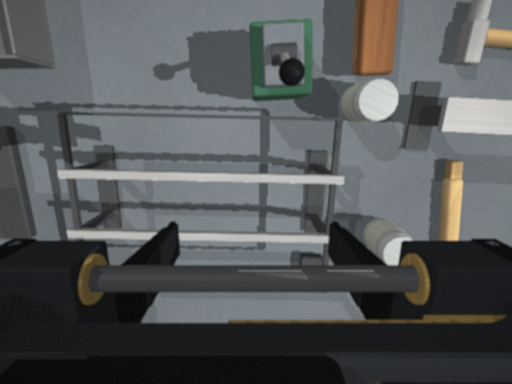

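Image w2 shows the ledge strip spanning (145,137)–(367,147). Image w3 shows the rack's far rail (58,174)–(344,180), near rail (66,233)–(330,238), the lever ball (291,71) and the tins at (370,100) and (388,240). I compute the fixture poses next.

```bash
python3 - <<'E'
from h import *
f3,K,M=cap("wrist")
M2=M.copy(); M2[:3,3]+=np.array([585.4,-166.1,525.2])-np.array(r.read_state()["tcp_pos"])
f2=cv2.cvtColor(cv2.imread("pics/w2.png"),cv2.COLOR_BGR2RGB)
def fit(f,M,roi,z):
    x0,y0,x1,y1=roi; g=f[y0:y1,x0:x1]; m=(g.min(2)>150).astype(np.uint8)
    n,l,s,_=cv2.connectedComponentsWithStats(m); i=1+s[1:,4].argmax()
    v,u=np.where(l==i); P=np.array([ray(K,M,a+x0,b+y0,z)[:2] for a,b in zip(u,v)],np.float32)
    (cx,cy),(w,h),a=cv2.minAreaRect(P); d=np.linalg.svd(P-P.mean(0),full_matrices=False)[2][0]
    print("c",P.mean(0).round(1),(round(cx,1),round(cy,1)),(round(w),round(h)),"rect",round(a,1),"dir",round(np.degrees(np.arctan2(d[1],d[0]))%180,1))
fit(f2,M2,(138,110,375,175),110)
fit(f3,M,(50,165,352,190),110)
fit(f3,M,(58,225,335,246),110)
# tin tops
for u,v in((378,100),): print(ray(K,M,u,v,85))
# fan box top edges
for u,v in((252,22),(311,20),(312,93),(253,98),(291,71)): print((u,v),ray(K,M,u,v,100).round())
for s in("scene","side"):
    f,K2,Ms=cap(s)
    for t in("tin1","rack_top","fan_switch_tip","ledge_top"):
        for sc,p,c in find(s,t,Ms,.5): print(s,t,sc,p,pix(K2,c))
E
```

```text
c [ 627.9 -168.5] (627.6, -168.2) (299, 44) rect 87.2 dir 87.1
c [551.8 307.3] (551.6, 307.0) (399, 13) rect 88.7 dir 88.7
c [460.2 236. ] (460.1, 234.9) (219, 13) rect 88.7 dir 88.8
[654.70784296  62.33129379  85.        ]
(252, 22) [746. 237. 100.]
(311, 20) [749. 163. 100.]
(312, 93) [663. 157. 100.]
(253, 98) [656. 235. 100.]
(291, 71) [690. 186. 100.]
scene tin1 0.8 [676.  65.  77.] [318. 269.]
scene tin1 0.7 [450.   4.  58.] [305. 217.]
scene rack_top 0.56 [547. 329. 105.] [437. 243.]
scene fan_switch_tip 0.83 [686. 197. 190.] [387. 241.]
scene ledge_top 0.58 [ 639. -160.  106.] [227. 233.]
side tin1 0.72 [420.  19.  77.] [269. 242.]
side rack_top 0.64 [526. 215. 109.] [209. 302.]
side fan_switch_tip 0.58 [682. 198. 189.] [137. 267.]
side ledge_top 0.7 [611. -41.   8.] [202. 229.]
```

```bash
cat >> h.py <<'E'
def tin(f,K,M,near,z=85):
    """refine tin centre: Hough circle of the top near an approximate xy"""
    u,v=proj(K,M,[*near,z]); d=abs((M[:3,:3].T@(np.array([*near,z])-M[:3,3]))[2]); rr=30*K[0,0]/d
    g=cv2.GaussianBlur(cv2.cvtColor(f,cv2.COLOR_RGB2GRAY),(3,3),0)
    x0,y0=max(0,int(u-3*rr)),max(0,int(v-3*rr)); g=g[y0:int(v+3*rr),x0:int(u+3*rr)]
    C=cv2.HoughCircles(g,cv2.HOUGH_GRADIENT,1,5,param1=100,param2=12,minRadius=int(rr*.85),maxRadius=int(rr*1.12))
    print("expected px",(round(u),round(v)),"r",round(rr,1))
    for c in (C[0][:4] if C is not None else []): print("circle",c.round(1)+[x0,y0,0],ray(K,M,c[0]+x0,c[1]+y0,z).round(1))
E
python3 -m inch '[[[1,0.45,0.86,0.62,0,0,0],[1,0.45,0.86,0.62,0,0,0],[1,0.45,0.86,0.62,0,0,0],[1,0.45,0.86,0.62,0,0,0]]]' >/dev/null && python3 -m inch '[[[1,0.45,0.86,0.62,0,0,0],[1,0.45,0.86,0.62,0,0,0],[1,0.45,0.86,0.62,0,0,0],[1,0.45,0.86,0.62,0,0,0],[1,0.45,0.86,0.62,0,0,0],[1,0.45,0.86,0.62,0,0,0],[1,0.45,0.86,0.62,0,0,0]]]'
python3 - <<'E'
from h import *
f,K,M=cap("wrist","w4.png"); tin(f,K,M,(655,62))
for sc,p,c in find("wrist","tin1",M): print(sc,p,pix(K,c))
E
```

```text
clock: 8.65
tcp_pos: [645.7, 63.9, 402.1]
tool_rot: [-0.0, 1.0, 0.001, 0.001]
force: [0.4, 1.3, 0.2]
width: 95.5
finger_force: 0.0
expected px (255, 182) r 28.5
circle [255.5 177.5  28. ] [660.   61.8  85. ]
circle [256.5        182.5         26.79999924] [654.6  60.7  85. ]
circle [261.5        179.5         29.29999924] [657.9  55.4  85. ]
0.76 [662.  61.  82.] [256. 175.]
0.71 [453.   4.  23.] [294. 310.]
```

View pics/w4.png

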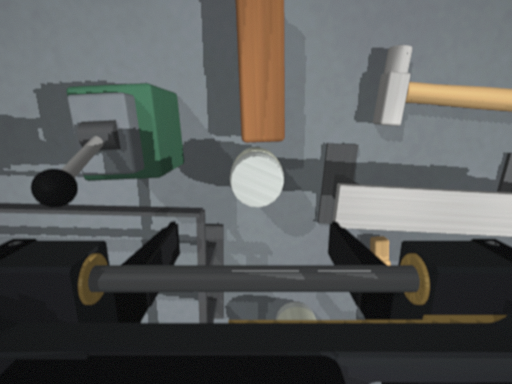

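Image w4 shows tin A's lid at (257,180), clear of the brush end at (263,138), with the rack corner at (205,210). I grip it across y and keep the grip high so the body clears the rack strip.

```bash
python3 -m inch '[[[1,0.12,0.03,0.2,0,0,0],[1,0.12,0.03,0.2,0,0,0],[1,0.12,0.03,0.6,0,0,0],[1,0.12,0.03,1,0,0,0],[1,0.12,0.03,1,0,0,0],[1,0.12,0.03,1,0,0,0]]]' >/dev/null && python3 -m inch '[[[1,0,0,0.3,0,0,0],[1,0,0,0.6,0,0,0],[1,0,0,0.6,0,0,0],[1,0,0,0.6,0,0,0],[1,0,0,0.6,0,0,0]]]' && python3 -m inch '[[[0.4,0,0,0,0,0,0],[0.4,0,0,0,0,0,0],[0.4,0,0,0,0,0,0],[0.4,0,0,0,0,0,0],[0.4,0,0,0,0,0,0],[0.4,0,0,0,0,0,0],[0.4,0,0,0,0,0,0],[0.4,0,0,0,0,0,0]]]' 25
```

```text
clock: 9.85
tcp_pos: [658.7, 59.5, 243.5]
tool_rot: [0.0, 1.0, 0.0, 0.002]
force: [-0.0, -0.7, -0.0]
width: 94.8
finger_force: 0.0
clock: 10.65
tcp_pos: [658.2, 59.6, 240.8]
tool_rot: [-0.0, 1.0, -0.0, 0.0]
force: [-1.0, 1.5, 2.2]
width: 59.4
finger_force: 25.0
```

```bash
python3 -m inch '[[[0.4,0,0,-0.5,0,0,0],[0.4,0,0,-1,0,0,0],[0.4,0,0,-1,0,0,0],[0.4,0,0,-1,0,0,0]]]' && python3 -m inch '[[[0.4,-0.14,0,-0.35,0,0,0],[0.4,-0.14,0.3,-0.35,0,0,0],[0.4,-0.14,0.6,-0.35,0,0,0],[0.4,-0.14,0.96,-0.35,0,0,0],[0.4,-0.14,0.96,-0.35,0,0,0]]]' >/dev/null && python3 -m inch '[[[0.4,-0.14,0.3,0,0,0,0],[0.4,-0.14,0.6,0,0,0,0],[0.4,-0.14,0.95,0,0,0,0],[0.4,-0.14,0.95,0,0,0,0],[0.4,-0.14,0.95,0,0,0,0],[0.4,-0.14,0.95,0,0,0,0],[0.4,-0.14,0.95,0,0,0,0]]]'
```

```text
clock: 11.05
tcp_pos: [657.9, 59.4, 341.2]
tool_rot: [0.0, 1.0, -0.0, 0.001]
force: [1.0, -0.9, -4.0]
width: 59.7
finger_force: 25.0
clock: 12.25
tcp_pos: [630.2, -130.4, 375.2]
tool_rot: [-0.0, 1.0, 0.001, -0.0]
force: [0.6, 0.4, -3.2]
width: 59.6
finger_force: 25.0
```

```bash
python3 -m inch '[[[0.4,0,0,0.1,0,0,0],[0.4,0,0,0.2,0,0,0],[0.4,0,0,0.23,0,0,0],[0.4,0,0,0.23,0,0,0],[0.4,0,0,0.23,0,0,0]]]'
```

```text
clock: 12.75
tcp_pos: [630.2, -131.5, 352.7]
tool_rot: [0.0, 1.0, 0.0, 0.0]
force: [-0.7, 0.5, -2.8]
width: 59.3
finger_force: 25.0
```

```bash
python3 -m inch '[[[0.4,0,0,0.01,0,0,0],[0.4,0,0,0.015,0,0,0],[0.4,0,0,0.02,0,0,0],[0.4,0,0,0.02,0,0,0]]]'
```

```text
clock: 13.15
tcp_pos: [630.1, -131.6, 350.9]
tool_rot: [0.0, 1.0, -0.0, 0.0]
force: [-0.4, -0.8, -2.5]
width: 59.8
finger_force: 25.0
```

```bash
python3 -m inch '[[[0.4,0,0,0.005,0,0,0],[0.4,0,0,0.01,0,0,0],[0.4,0,0,0.01,0,0,0],[0.4,0,0,0.01,0,0,0]]]' && python3 -m inch '[[[0.8,0,0,0,0,0,0],[0.8,0,0,0,0,0,0],[0.8,0,0,0,0,0,0],[0.8,0,0,0,0,0,0],[0.8,0,0,0,0,0,0],[0.8,0,0,-0.5,0,0,0],[0.9,0,0,-1,0,0,0],[0.9,0,0,-1,0,0,0],[0.9,0,0,-1,0,0,0]]]' && python3 - <<'E'
from h import *
f,K,M=cap("wrist","w5.png"); tin(f,K,M,(630,-131),195)
E
```

```text
clock: 13.55
tcp_pos: [630.1, -131.5, 350.8]
tool_rot: [0.0, 1.0, 0.0, 0.001]
force: [-1.3, 1.7, 5.8]
width: 59.7
finger_force: 25.0
clock: 14.45
tcp_pos: [629.9, -131.4, 450.7]
tool_rot: [0.0, 1.0, -0.0, 0.001]
force: [0.0, 0.2, -0.8]
width: 85.3
finger_force: 0.0
expected px (253, 208) r 35.1
circle [252.5        208.5         31.79999924] [ 629.3 -130.9  195. ]
circle [252.5        200.5         37.29999924] [ 636.4 -130.9  195. ]
circle [258.5        207.5         37.29999924] [ 630.2 -136.1  195. ]
circle [254.5        213.5         32.70000076] [ 624.8 -132.7  195. ]
```

```bash
python3 -m inch '[[[1,-1,-0.7,0,0,0,0],[1,-1,-0.7,0,0,0,0],[1,-1,-0.7,0,0,0,0],[1,-1,-0.7,0,0,0,0]]]' >/dev/null && python3 -m inch '[[[1,-1,-0.7,0.5,0,0,0],[1,-1,-0.7,0.5,0,0,0],[1,-1,-0.7,0.5,0,0,0],[1,-1,-0.7,0.5,0,0,0],[1,-1,-0.7,0.5,0,0,0],[1,-1,-0.7,0.5,0,0,0],[1,-1,-0.7,0.5,0,0,0]]]' && python3 - <<'E'
from h import *
f,K,M=cap("wrist","w6.png"); tin(f,K,M,(430,8),85)
for sc,p,c in find("wrist","tin1",M): print(sc,p,pix(K,c))
handles(f,K,M)
E
```

```text
clock: 15.6
tcp_pos: [431.1, 7.9, 399.7]
tool_rot: [0.0, 1.0, -0.0, 0.0]
force: [0.5, 0.0, -0.6]
width: 94.9
finger_force: 0.0
expected px (253, 192) r 28.4
circle [261.5        196.5         25.70000076] [425.   -0.7  85. ]
circle [260.5        191.5         29.29999924] [4.304e+02 4.000e-01 8.500e+01]
circle [260.5 183.5  24.5] [4.39e+02 4.00e-01 8.50e+01]
0.77 [433.  -1.  88.] [262. 190.]
blob c 439 -289 L 175 W 30 yaw 2.6 px [491. 169.]
blob c 467 -118 L 185 W 28 yaw 6.9 px [356. 145.]
```

View pics/w6.png

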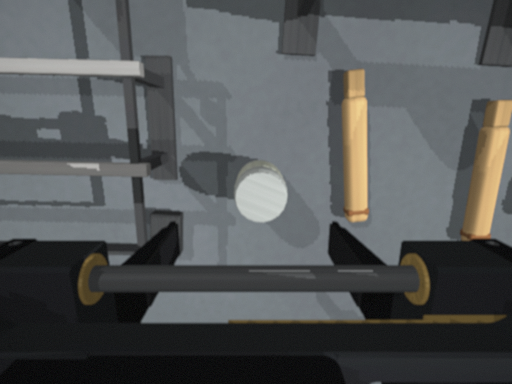

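```bash
python3 -m inch '[[[1,-0.03,0.08,0,0,0,-0.2],[1,-0.03,0.08,0,0,0,-0.4],[1,-0.03,0.08,0,0,0,-0.6],[1,-0.03,0.08,0,0,0,-0.8],[1,-0.03,0.08,0,0,0,-1],[1,-0.03,0.08,0,0,0,-1],[1,-0.03,0.08,0,0,0,-1]]]' >/dev/null && python3 -m inch '[[[1,0,0,0,0,0,-0.2],[1,0,0,0,0,0,-0.4],[1,0,0,0,0,0,-0.6],[1,0,0,0.3,0,0,-0.8],[1,0,0,0.6,0,0,-1],[1,0,0,1,0,0,-1],[1,0,0,1,0,0,-1],[1,0,0,1,0,0,-1]]]' && python3 -m inch '[[[1,0,0,0.3,0,0,0],[1,0,0,0.64,0,0,0],[1,0,0,0.64,0,0,0],[1,0,0,0.64,0,0,0],[1,0,0,0.64,0,0,0],[0.4,0,0,0.64,0,0,0],[0.4,0,0,0.64,0,0,0],[0.4,0,0,0.64,0,0,0],[0.4,0,0,0.64,0,0,0]]]' && python3 -m inch '[[[0.4,0,0,0,0,0,0],[0.4,0,0,0,0,0,0],[0.4,0,0,0,0,0,0],[0.4,0,0,0,0,0,0]]]' 25
```

```text
clock: 17.2
tcp_pos: [427.6, 0.3, 300.1]
tool_rot: [-0.001, 0.708, 0.706, -0.0]
force: [0.7, 0.5, 0.4]
width: 95.0
finger_force: 0.0
clock: 18.1
tcp_pos: [427.2, 0.5, 236.0]
tool_rot: [0.0, 0.707, 0.707, 0.0]
force: [0.2, 0.2, -0.1]
width: 68.2
finger_force: 0.0
clock: 18.5
tcp_pos: [426.7, 0.5, 235.7]
tool_rot: [-0.001, 0.707, 0.707, -0.001]
force: [-3.9, -0.3, 6.0]
width: 59.8
finger_force: 25.0
```

```bash
python3 -m inch '[[[0.4,0,0,-0.3,0,0,0],[0.4,0,0,-0.7,0,0,0],[0.4,0,0,-1,0,0,0],[0.4,0,0,-1,0,0,0]]]' && python3 -m inch '[[[0.4,-0.3,0,-0.45,0,0,0],[0.4,-0.6,0.1,-0.45,0,0,0],[0.4,-1,0.2,-0.45,0,0,0],[0.4,-1,0.2,-0.45,0,0,0]]]' >/dev/null && python3 -m inch '[[[0.4,-0.4,0.3,0,0,0,0],[0.4,-0.8,0.6,0,0,0,0],[0.4,-1,0.79,0,0,0,0],[0.4,-1,0.79,0,0,0,0]]]' >/dev/null && python3 -m inch '[[[0.4,-0.05,0.4,0,0,0,0],[0.4,-0.05,0.7,0,0,0,0],[0.4,-0.05,1,0,0,0,0],[0.4,-0.05,1,0,0,0,0],[0.4,-0.05,1,0,0,0,0],[0.4,-0.05,1,0,0,0,0],[0.4,-0.05,1,0,0,0,0]]]'
```

```text
clock: 18.9
tcp_pos: [427.5, 0.5, 338.4]
tool_rot: [0.002, 0.707, 0.707, 0.002]
force: [1.4, -0.6, -4.1]
width: 59.7
finger_force: 25.0
clock: 20.4
tcp_pos: [625.4, -204.4, 380.5]
tool_rot: [-0.0, 0.707, 0.707, -0.0]
force: [-0.3, 0.2, -3.7]
width: 59.6
finger_force: 25.0
```

Lower 34 mm to about 346, then a gentle touch, release and lift.

```bash
python3 -m inch '[[[0.4,0,0,0.15,0,0,0],[0.4,0,0,0.28,0,0,0],[0.4,0,0,0.33,0,0,0],[0.4,0,0,0.34,0,0,0],[0.4,0,0,0.34,0,0,0],[0.4,0,0,0.35,0,0,0],[0.4,0,0,0.35,0,0,0],[0.4,0,0,0.35,0,0,0]]]'
```

```text
clock: 21.2
tcp_pos: [626.1, -204.5, 346.0]
tool_rot: [0.0, 0.707, 0.707, 0.0]
force: [-0.3, 0.1, -3.4]
width: 59.4
finger_force: 25.0
```

```bash
python3 -m inch '[[[0.4,0,0,0.005,0,0,0],[0.4,0,0,0.01,0,0,0],[0.4,0,0,0.015,0,0,0],[0.4,0,0,0.015,0,0,0]]]' && python3 -m inch '[[[0.8,0,0,0,0,0,0],[0.8,0,0,0,0,0,0],[0.8,0,0,0,0,0,0],[0.8,0,0,0,0,0,0],[0.8,0,0,0,0,0,0],[0.8,0,0,-0.5,0,0,0],[0.9,0,0,-1,0,0,0],[0.9,0,0,-1,0,0,0],[0.9,0,0,-1,0,0,0]]]' && python3 -m inch '[[[0.6,0,-0.5,-0.7,0,0,0.2],[0.6,0,-0.5,-0.7,0,0,0.4],[0.6,0,-0.5,-0.7,0,0,0.6],[0.6,0,-0.5,-0.7,0,0,0.8],[0.6,0,-0.5,-0.7,0,0,1],[0.6,0,-0.5,-0.7,0,0,1],[0.6,0,-0.5,-0.7,0,0,1]]]' >/dev/null && python3 -m inch '[[[0.6,0,0,0,0,0,0.2],[0.6,0,0,0,0,0,0.4],[0.6,0,0,0,0,0,0.6],[0.6,0,0,0,0,0,0.8],[0.6,0,0,0,0,0,1],[0.6,0,0,0,0,0,1],[0.6,0,0,0,0,0,1],[0.6,0,0,0,0,0,1],[0.6,0,0,0,0,0,1]]]'
python3 - <<'E'
from h import *
f,K,M=cap("wrist","w7.png"); handles(f,K,M); tin(f,K,M,(630,-131),195); tin(f,K,M,(626,-204),195)
for sc,p,c in find("wrist","tin1",M): print(sc,p,pix(K,c))
E
```

```text
clock: 21.6
tcp_pos: [626.0, -204.5, 345.7]
tool_rot: [0.001, 0.707, 0.707, 0.0]
force: [-4.2, 2.2, 7.6]
width: 59.5
finger_force: 25.0
clock: 22.5
tcp_pos: [625.9, -204.4, 445.2]
tool_rot: [0.001, 0.707, 0.707, 0.0]
force: [0.1, -0.5, -0.6]
width: 85.2
finger_force: 0.0
clock: 24.1
tcp_pos: [576.2, -204.6, 513.8]
tool_rot: [-0.0, 1.0, 0.001, -0.0]
force: [1.1, 0.3, 0.2]
width: 57.0
finger_force: 0.0
blob c 484 -291 L 86 W 26 yaw 2.3 px [302. 217.]
blob c 477 -122 L 171 W 28 yaw 6.2 px [207. 220.]
blob c 484 -368 L 161 W 28 yaw -2.9 px [348. 215.]
blob c 575 -500 L 103 W 103 yaw -89.8 px [433. 165.]
blob c 742 -232 L 232 W 24 yaw 85.8 px [272.  55.]
blob c 756 31 L 114 W 11 yaw 1.8 px [95. 42.]
blob c 756 69 L 116 W 51 yaw 1.7 px [69. 42.]
expected px (181, 138) r 29.4
circle [184.5 138.5  28.5] [ 629.6 -134.1  195. ]
circle [254.5        141.5         26.79999924] [ 626.8 -205.5  195. ]
expected px (253, 142) r 29.4
circle [254.5        141.5         27.39999962] [ 626.8 -205.5  195. ]
circle [184.5 138.5  28.5] [ 629.6 -134.1  195. ]
circle [184.5        143.5         29.10000038] [ 624.6 -133.8  195. ]
circle [189.5        140.5         24.39999962] [ 627.6 -139.1  195. ]
0.88 [ 630. -207.  197.] [256. 138.]
0.82 [ 633. -135.  192.] [186. 135.]
0.32 [ 678. -422.   47.] [402.  99.]
```

View pics/w7.png

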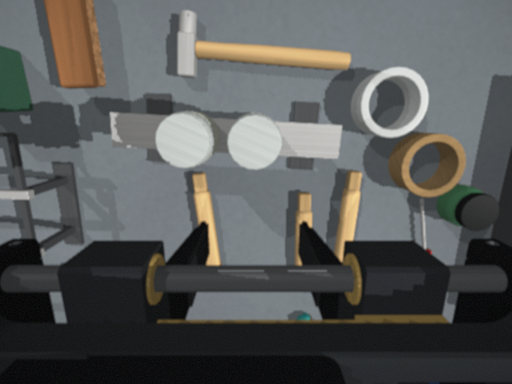

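Image w7 shows both tins upright on the ledge at (185,139) and (255,141), with a gap of about 12 mm, centred. The handles have not moved. Next is the handle at (466,-123), yaw 6°.

```bash
python3 -m inch '[[[0.6,-0.4,-0.3,0,0,0,-0.13],[0.6,-0.8,-0.6,0.2,0,0,-0.13],[0.6,-1,-0.82,0.5,0,0,-0.13],[0.6,-1,-0.82,0.5,0,0,-0.13],[0.6,-1,-0.82,0.5,0,0,-0.13]]]' >/dev/null && python3 -m inch '[[[0.6,-0.1,0,0.4,0,0,0],[0.6,-0.1,0,0.8,0,0,0],[0.6,-0.1,0,1,0,0,0],[0.6,-0.1,0,1,0,0,0],[0.6,-0.1,0,1,0,0,0],[0.6,-0.1,0,1,0,0,0]]]'
python3 - <<'E'
from h import *
f,K,M=cap("wrist","w8.png"); handles(f,K,M)
E
```

```text
clock: 25.3
tcp_pos: [466.9, -124.0, 365.6]
tool_rot: [0.001, 0.999, 0.051, 0.001]
force: [-0.6, -0.3, 0.1]
width: 57.0
finger_force: 0.0
blob c 471 -289 L 111 W 30 yaw 1.5 px [396. 196.]
blob c 478 -364 L 172 W 34 yaw -2.9 px [463. 191.]
blob c 468 -121 L 184 W 27 yaw 6.3 px [250. 179.]
```

```bash
python3 -m inch '[[[0.6,0.01,-0.03,0.3,0,0,0],[0.6,0.01,-0.03,0.7,0,0,0],[0.6,0.01,-0.03,1,0,0,0],[0.6,0.01,-0.03,1,0,0,0]]]' >/dev/null && python3 -m inch '[[[0.6,0,0,0.3,0,0,0],[0.6,0,0,0.55,0,0,0],[0.6,0,0,0.68,0,0,0],[0.6,0,0,0.7,0,0,0],[0.6,0,0,0.7,0,0,0],[0.6,0,0,0.7,0,0,0]]]' && python3 -m inch '[[[0.1,0,0,0,0,0,0],[0.1,0,0,0,0,0,0],[0.1,0,0,0,0,0,0],[0.1,0,0,0,0,0,0],[0.1,0,0,0,0,0,0],[0.1,0,0,0,0,0,0],[0.1,0,0,0,0,0,0],[0.1,0,0,0,0,0,0]]]' 30 && python3 -m inch '[[[0.1,0,0,-0.3,0,0,0],[0.1,0,0,-0.7,0,0,0],[0.1,0,0,-1,0,0,0],[0.1,0,0,-1,0,0,0]]]'
```

```text
clock: 26.35
tcp_pos: [467.3, -120.6, 195.7]
tool_rot: [0.001, 0.999, 0.051, 0.001]
force: [0.7, 0.9, -0.0]
width: 56.6
finger_force: 0.0
clock: 27.15
tcp_pos: [466.9, -120.5, 194.3]
tool_rot: [0.0, 0.999, 0.051, 0.0]
force: [-1.5, 0.2, 4.5]
width: 27.4
finger_force: 30.0
clock: 27.55
tcp_pos: [467.2, -120.5, 297.2]
tool_rot: [0.001, 0.999, 0.051, 0.003]
force: [0.4, 0.4, -1.1]
width: 27.7
finger_force: 30.0
```

```bash
python3 -m inch '[[[0.1,0,0,-0.3,0,0,0.16],[0.1,0,0,-0.5,0,0,0.16],[0.1,0,0,-0.5,0,0,0.16]]]' >/dev/null && python3 -m inch '[[[0.1,0.05,-0.4,0,0,0,0],[0.1,0.05,-0.8,0,0,0,0],[0.1,0.05,-1,0,0,0,0],[0.1,0.05,-1,0,0,0,0]]]' && python3 -m inch '[[[0.1,0.05,-0.4,0,0,0,0],[0.1,0.05,-0.8,0,0,0,0],[0.1,0.05,-1,0,0,0,0],[0.1,0.05,-1,0,0,0,0]]]' >/dev/null && python3 -m inch '[[[0.1,0.05,-0.4,0,0,0,0],[0.1,0.05,-0.8,0,0,0,0],[0.1,0.05,-1,0,0,0,0],[0.1,0.05,-1,0,0,0,0]]]' >/dev/null && python3 -m inch '[[[0.1,0.05,-0.4,0,0,0,0],[0.1,0.05,-0.8,0,0,0,0],[0.1,0.05,-1,0,0,0,0],[0.1,0.05,-1,0,0,0,0]]]' >/dev/null && python3 -m inch '[[[0.1,0.1,-0.4,0,0,0,0],[0.1,0.1,-0.8,0,0,0,0],[0.1,0.1,-1,0,0,0,0],[0.1,0.1,-1,0,0,0,0]]]' >/dev/null && python3 -m inch '[[[0.1,0,-0.19,0,0,0,0],[0.1,0,-0.19,0,0,0,0],[0.1,0,-0.19,0,0,0,0],[0.1,0,-0.19,0,0,0,0],[0.1,0,-0.19,0,0,0,0]]]'
```

```text
clock: 28.25
tcp_pos: [473.9, -18.7, 342.6]
tool_rot: [-0.0, 1.0, -0.01, -0.001]
force: [-0.3, 0.3, -1.3]
width: 28.2
finger_force: 30.0
clock: 30.35
tcp_pos: [509.4, 396.6, 344.2]
tool_rot: [0.0, 1.0, -0.012, -0.0]
force: [-0.6, 0.4, -1.1]
width: 28.0
finger_force: 30.0
```

```bash
python3 -m inch '[[[0.1,0,0,0.15,0,0,0],[0.1,0,0,0.3,0,0,0],[0.1,0,0,0.36,0,0,0],[0.1,0,0,0.37,0,0,0],[0.1,0,0,0.38,0,0,0],[0.1,0,0,0.39,0,0,0],[0.1,0,0,0.39,0,0,0],[0.1,0,0,0.39,0,0,0]]]' && python3 -m inch '[[[0.1,0,0,0.01,0,0,0],[0.1,0,0,0.01,0,0,0],[0.1,0,0,0.01,0,0,0]]]'
```

```text
clock: 31.15
tcp_pos: [509.1, 397.7, 305.5]
tool_rot: [-0.0, 1.0, -0.012, 0.0]
force: [-0.2, 0.8, -1.5]
width: 27.9
finger_force: 30.0
clock: 31.45
tcp_pos: [509.1, 397.7, 304.4]
tool_rot: [-0.0, 1.0, -0.012, 0.0]
force: [0.5, 0.3, 1.0]
width: 28.1
finger_force: 30.0
```

Contact is starting. Release, lift and look.

```bash
python3 -m inch '[[[0.6,0,0,0,0,0,0],[0.6,0,0,0,0,0,0],[0.6,0,0,0,0,0,0],[0.6,0,0,0,0,0,0],[0.6,0,0,0,0,0,0],[0.6,0,0,-0.5,0,0,0],[0.6,0,0,-1,0,0,0],[0.6,0,0,-1,0,0,0],[0.6,0,0,-1,0,0,0]]]' && python3 -m inch '[[[0.6,0.2,1,-1,0,0,0],[0.6,0.2,1,-1,0,0,0],[0.6,0.2,1,-1,0,0,0],[0.6,0.2,1,-1,0,0,0],[0.6,0.2,1,-1,0,0,0],[0.6,0.2,1,-1,0,0,0],[0.6,0.2,1,-1,0,0,0]]]'
python3 - <<'E'
from h import *
f,K,M=cap("wrist","w9.png"); handles(f,K,M,132)
E
```

```text
clock: 32.35
tcp_pos: [508.9, 397.6, 405.2]
tool_rot: [-0.001, 1.0, -0.012, 0.001]
force: [0.4, -0.3, -0.9]
width: 56.5
finger_force: 0.0
clock: 33.05
tcp_pos: [526.7, 298.1, 502.4]
tool_rot: [0.001, 1.0, -0.011, -0.001]
force: [0.5, -0.3, 0.0]
width: 57.3
finger_force: 0.0
blob c 515 395 L 175 W 29 yaw -1.3 px [175. 183.]
blob c 697 101 L 41 W 37 yaw 1.6 px [432.  20.]
```

View pics/w9.png

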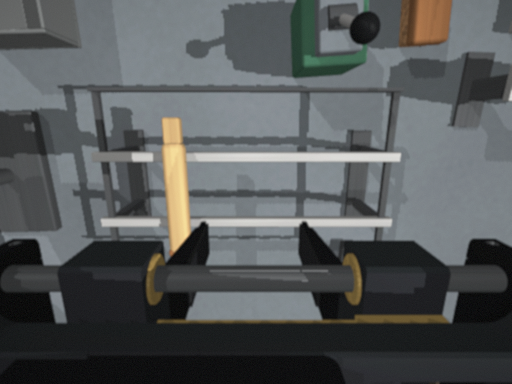

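Image w9 shows the handle square across both rails at (172,185), with its far end at the correct distance. Next I fetch the one near (432,-292), re-measuring on the way.

```bash
python3 -m inch '[[[0.6,-0.06,0.4,0,0,0,0],[0.6,-0.12,0.98,0,0,0,0],[0.6,-0.12,0.98,0,0,0,0],[0.6,-0.12,0.98,0,0,0,0]]]' >/dev/null && python3 -m inch '[[[0.6,-0.12,0.98,0,0,0,0],[0.6,-0.12,0.98,0,0,0,0],[0.6,-0.12,0.98,0,0,0,0]]]' >/dev/null && python3 -m inch '[[[0.6,-0.12,0.98,0,0,0,0],[0.6,-0.12,0.98,0,0,0,0],[0.6,-0.12,0.98,0,0,0,0]]]' >/dev/null && python3 -m inch '[[[0.6,-0.12,0.98,0,0,0,0],[0.6,-0.12,0.98,0,0,0,0],[0.6,-0.12,0.98,0,0,0,0]]]' >/dev/null && python3 -m inch '[[[0.6,-0.12,0.98,0,0,0,0],[0.6,-0.12,0.98,0,0,0,0],[0.6,-0.12,0.98,0,0,0,0]]]' >/dev/null && python3 -m inch '[[[0.6,-0.12,0.98,1,0,0,-0.07],[0.6,-0.12,0.98,1,0,0,-0.07],[0.6,-0.12,0.98,1,0,0,-0.07],[0.6,-0.12,0.98,1,0,0,-0.07],[0.6,-0.12,0.98,1,0,0,-0.07],[0.6,-0.12,0.98,1,0,0,-0.07],[0.6,-0.12,0.98,1,0,0,-0.07]]]'
python3 - <<'E'
from h import *
f,K,M=cap("wrist","w10.png"); handles(f,K,M)
E
```

```text
clock: 35.4
tcp_pos: [441.6, -287.6, 405.4]
tool_rot: [0.001, 1.0, 0.017, 0.001]
force: [-0.6, -1.0, 0.0]
width: 57.3
finger_force: 0.0
blob c 434 -294 L 184 W 26 yaw 1.7 px [258. 180.]
blob c 471 -368 L 186 W 28 yaw -2.7 px [319. 153.]
blob c 583 -499 L 105 W 105 yaw 9.2 px [439.  62.]
```

```bash
python3 -m inch '[[[0.6,-0.08,0.06,0.3,0,0,0],[0.6,-0.08,0.06,0.7,0,0,0],[0.6,-0.08,0.06,1,0,0,0],[0.6,-0.08,0.06,1,0,0,0]]]' >/dev/null && python3 -m inch '[[[0.6,0,0,0.4,0,0,0],[0.6,0,0,0.8,0,0,0],[0.6,0,0,1,0,0,0],[0.6,0,0,1,0,0,0],[0.6,0,0,1.0,0,0,0]]]' && python3 -m inch '[[[0.6,0,0,0.05,0,0,0],[0.6,0,0,0.1,0,0,0],[0.6,0,0,0.1,0,0,0]]]' && python3 -m inch '[[[0.1,0,0,0,0,0,0],[0.1,0,0,0,0,0,0],[0.1,0,0,0,0,0,0],[0.1,0,0,0,0,0,0],[0.1,0,0,0,0,0,0],[0.1,0,0,0,0,0,0],[0.1,0,0,0,0,0,0],[0.1,0,0,0,0,0,0]]]' 30 && python3 -m inch '[[[0.1,0,0,-0.3,0,0,0],[0.1,0,0,-0.7,0,0,0],[0.1,0,0,-1,0,0,0],[0.1,0,0,-1,0,0,0]]]' && python3 -m inch '[[[0.1,0,0,-0.3,0,0,0.07],[0.1,0,0,-0.5,0,0,0.07],[0.1,0,0,-0.5,0,0,0.07],[0.1,0,0,-0.5,0,0,0.07]]]'
```

```text
clock: 36.35
tcp_pos: [433.7, -295.3, 205.9]
tool_rot: [0.001, 1.0, 0.016, 0.001]
force: [0.1, 0.1, -0.2]
width: 57.4
finger_force: 0.0
clock: 36.65
tcp_pos: [433.1, -295.1, 194.5]
tool_rot: [0.0, 1.0, 0.016, 0.0]
force: [-0.4, 0.3, -0.1]
width: 57.0
finger_force: 0.0
clock: 37.45
tcp_pos: [433.1, -295.1, 194.3]
tool_rot: [0.0, 1.0, 0.016, 0.0]
force: [-0.8, 0.0, 1.4]
width: 27.6
finger_force: 30.0
clock: 37.85
tcp_pos: [433.4, -295.4, 297.6]
tool_rot: [0.002, 1.0, 0.016, 0.002]
force: [0.3, -0.9, -1.1]
width: 27.7
finger_force: 30.0
clock: 38.25
tcp_pos: [432.9, -295.0, 343.2]
tool_rot: [-0.0, 1.0, -0.012, -0.0]
force: [-0.1, 0.3, -1.4]
width: 27.9
finger_force: 30.0
```

```bash
python3 -m inch '[[[0.1,0.1,-0.4,0,0,0,0],[0.1,0.1,-0.8,0,0,0,0],[0.1,0.1,-1,0,0,0,0],[0.1,0.1,-1,0,0,0,0]]]' >/dev/null && python3 -m inch '[[[0.1,0.1,-0.4,0,0,0,0],[0.1,0.1,-0.8,0,0,0,0],[0.1,0.1,-1,0,0,0,0],[0.1,0.1,-1,0,0,0,0]]]' >/dev/null && python3 -m inch '[[[0.1,0.1,-0.4,0,0,0,0],[0.1,0.1,-0.8,0,0,0,0],[0.1,0.1,-1,0,0,0,0],[0.1,0.1,-1,0,0,0,0]]]' >/dev/null && python3 -m inch '[[[0.1,0.1,-0.4,0,0,0,0],[0.1,0.1,-0.8,0,0,0,0],[0.1,0.1,-1,0,0,0,0],[0.1,0.1,-1,0,0,0,0]]]' >/dev/null && python3 -m inch '[[[0.1,0.1,-0.4,0,0,0,0],[0.1,0.1,-0.8,0,0,0,0],[0.1,0.1,-1,0,0,0,0],[0.1,0.1,-1,0,0,0,0]]]' >/dev/null && python3 -m inch '[[[0.1,0.1,-0.4,0,0,0,0],[0.1,0.1,-0.8,0,0,0,0],[0.1,0.1,-1,0,0,0,0],[0.1,0.1,-1,0,0,0,0],[0.1,0.1,-1,0,0,0,0],[0.1,0.1,-1,0,0,0,0]]]' && python3 -m inch '[[[0.1,0,-0.05,0,0,0,0],[0.1,0,-0.05,0.15,0,0,0],[0.1,0,-0.05,0.3,0,0,0],[0.1,0,-0.05,0.35,0,0,0],[0.1,0,-0.05,0.36,0,0,0],[0.1,0,-0.05,0.36,0,0,0],[0.1,0,-0.05,0.36,0,0,0]]]'
```

```text
clock: 40.85
tcp_pos: [507.8, 301.4, 344.0]
tool_rot: [0.0, 1.0, -0.013, -0.0]
force: [1.0, -0.6, -2.0]
width: 27.7
finger_force: 30.0
clock: 41.55
tcp_pos: [507.5, 308.2, 308.9]
tool_rot: [-0.0, 1.0, -0.012, 0.0]
force: [-0.4, 1.0, -0.8]
width: 27.8
finger_force: 30.0
```

```bash
python3 -m inch '[[[0.1,0,0,0.02,0,0,0],[0.1,0,0,0.04,0,0,0],[0.1,0,0,0.05,0,0,0],[0.1,0,0,0.05,0,0,0]]]' && python3 -m inch '[[[0.6,0,0,0,0,0,0],[0.6,0,0,0,0,0,0],[0.6,0,0,0,0,0,0],[0.6,0,0,0,0,0,0],[0.6,0,0,0,0,0,0],[0.6,0,0,-0.5,0,0,0],[0.6,0,0,-1,0,0,0],[0.6,0,0,-1,0,0,0],[0.6,0,0,-1,0,0,0]]]' && python3 -m inch '[[[0.6,-0.03,0.4,0,0,0,0],[0.6,-0.03,0.96,0,0,0,0],[0.6,-0.03,0.96,0,0,0,0]]]' >/dev/null && python3 -m inch '[[[0.6,-0.03,0.96,0,0,0,0],[0.6,-0.03,0.96,0,0,0,0],[0.6,-0.03,0.96,0,0,0,0]]]' >/dev/null && python3 -m inch '[[[0.6,-0.03,0.96,0,0,0,0],[0.6,-0.03,0.96,0,0,0,0],[0.6,-0.03,0.96,0,0,0,0]]]' >/dev/null && python3 -m inch '[[[0.6,-0.03,0.96,0,0,0,0],[0.6,-0.03,0.96,0,0,0,0],[0.6,-0.03,0.96,0,0,0,0]]]' >/dev/null && python3 -m inch '[[[0.6,-0.03,0.96,0,0,0,0],[0.6,-0.03,0.96,0,0,0,0],[0.6,-0.03,0.96,0,0,0,0]]]' >/dev/null && python3 -m inch '[[[0.6,-0.03,0.96,0,0,0,0],[0.6,-0.03,0.96,0,0,0,0],[0.6,-0.03,0.96,0,0,0,0]]]' >/dev/null && python3 -m inch '[[[0.6,-0.03,0.96,0,0,0,0.03],[0.6,-0.03,0.96,0,0,0,0.03],[0.6,-0.03,0.96,0,0,0,0.03],[0.6,-0.03,0.96,0,0,0,0.03],[0.6,-0.03,0.96,0,0,0,0.03],[0.6,-0.03,0.96,0,0,0,0.03]]]' 
python3 - <<'E'
from h import *
f,K,M=cap("wrist","w11.png"); handles(f,K,M)
E
```

```text
clock: 41.95
tcp_pos: [507.3, 308.3, 304.3]
tool_rot: [-0.0, 1.0, -0.012, 0.0]
force: [-3.2, -2.1, 10.5]
width: 27.8
finger_force: 30.0
clock: 42.85
tcp_pos: [507.1, 308.2, 404.1]
tool_rot: [-0.0, 1.0, -0.012, 0.001]
force: [-0.5, 0.5, -0.5]
width: 56.9
finger_force: 0.0
clock: 45.25
tcp_pos: [471.1, -361.4, 403.3]
tool_rot: [-0.0, 1.0, -0.023, -0.0]
force: [0.6, 0.3, -0.6]
width: 57.0
finger_force: 0.0
blob c 497 -327 L 184 W 27 yaw -1.2 px [225. 154.]
blob c 581 -493 L 106 W 105 yaw 87.4 px [362.  79.]
```

The third handle was knocked: it is now at (497,-327), yaw -1.2°. I follow it and re-measure before the grasp.

```bash
python3 -m inch '[[[0.6,0.24,-0.36,0,0,0,-0.03],[0.6,0.24,-0.36,0.3,0,0,-0.03],[0.6,0.24,-0.36,0.5,0,0,-0.03],[0.6,0.24,-0.36,0.5,0,0,-0.03],[0.6,0.24,-0.36,0.5,0,0,-0.03]]]' 
python3 - <<'E'
from h import *
f,K,M=cap("wrist","w12.png"); handles(f,K,M)
E
```

```text
clock: 45.8
tcp_pos: [496.4, -327.9, 353.8]
tool_rot: [0.0, 1.0, -0.012, 0.0]
force: [0.4, 0.0, -0.5]
width: 57.0
finger_force: 0.0
blob c 497 -325 L 185 W 26 yaw -0.8 px [252. 180.]
blob c 580 -498 L 107 W 107 yaw -19.1 px [417. 102.]
```

```bash
python3 -m inch '[[[0.6,0.01,-0.02,0.4,0,0,0],[0.6,0.01,-0.02,0.8,0,0,0],[0.6,0.01,-0.02,1,0,0,0],[0.6,0.01,-0.02,1,0,0,0]]]' >/dev/null && python3 -m inch '[[[0.6,0,0,0.3,0,0,0],[0.6,0,0,0.5,0,0,0],[0.6,0,0,0.59,0,0,0],[0.6,0,0,0.59,0,0,0],[0.6,0,0,0.59,0,0,0]]]' && python3 -m inch '[[[0.1,0,0,0,0,0,0],[0.1,0,0,0,0,0,0],[0.1,0,0,0,0,0,0],[0.1,0,0,0,0,0,0],[0.1,0,0,0,0,0,0],[0.1,0,0,0,0,0,0],[0.1,0,0,0,0,0,0],[0.1,0,0,0,0,0,0]]]' 30 && python3 -m inch '[[[0.1,0,0,-0.3,0,0,0],[0.1,0,0,-0.7,0,0,0],[0.1,0,0,-1,0,0,0],[0.1,0,0,-1,0,0,0]]]' && python3 -m inch '[[[0.1,0,0,-0.3,0,0,0],[0.1,0,0,-0.5,0,0,0],[0.1,0,0,-0.5,0,0,0],[0.1,0,0,-0.5,0,0,0]]]'
```

```text
clock: 46.75
tcp_pos: [497.6, -326.6, 195.8]
tool_rot: [0.001, 1.0, -0.012, 0.001]
force: [0.3, 0.5, -1.8]
width: 57.1
finger_force: 0.0
clock: 47.55
tcp_pos: [497.2, -326.3, 194.5]
tool_rot: [0.0, 1.0, -0.012, 0.0]
force: [-0.1, 1.2, 5.5]
width: 27.6
finger_force: 30.0
clock: 47.95
tcp_pos: [497.6, -326.5, 297.8]
tool_rot: [0.002, 1.0, -0.012, 0.002]
force: [-0.3, 0.5, -0.2]
width: 27.7
finger_force: 30.0
clock: 48.35
tcp_pos: [497.0, -326.1, 343.0]
tool_rot: [-0.0, 1.0, -0.012, -0.0]
force: [-0.7, -0.4, -1.7]
width: 27.5
finger_force: 30.0
```

The handle's end would pass close to the tins, so I back off 50 mm in x while passing them.

```bash
python3 -m inch '[[[0.1,-0.3,0,0,0,0,0],[0.1,-0.5,0,0,0,0,0],[0.1,-0.5,-0.3,0,0,0,0],[0.1,-0.5,-0.6,0,0,0,0],[0.1,-0.5,-0.95,0,0,0,0],[0.1,-0.5,-0.95,0,0,0,0]]]' >/dev/null && python3 -m inch '[[[0.1,0,-0.4,0,0,0,0],[0.1,0,-0.8,0,0,0,0],[0.1,0,-0.95,0,0,0,0],[0.1,0,-0.95,0,0,0,0]]]' >/dev/null && python3 -m inch '[[[0.1,0,-0.4,0,0,0,0],[0.1,0,-0.8,0,0,0,0],[0.1,0,-0.95,0,0,0,0],[0.1,0,-0.95,0,0,0,0]]]' >/dev/null && python3 -m inch '[[[0.1,0,-0.4,0,0,0,0],[0.1,0,-0.8,0,0,0,0],[0.1,0,-0.95,0,0,0,0],[0.1,0,-0.95,0,0,0,0]]]' >/dev/null && python3 -m inch '[[[0.1,0.2,-0.4,0,0,0,0],[0.1,0.3,-0.8,0,0,0,0],[0.1,0.45,-0.95,0,0,0,0],[0.1,0.45,-0.95,0,0,0,0]]]' >/dev/null && python3 -m inch '[[[0.1,0,-0.4,0,0,0,0],[0.1,0,-0.69,0,0,0,0],[0.1,0,-0.69,0,0,0,0],[0.1,0,-0.69,0.2,0,0,0],[0.1,0,-0.69,0.33,0,0,0],[0.1,0,-0.69,0.35,0,0,0],[0.1,0,-0.69,0.35,0,0,0],[0.1,0,-0.69,0.35,0,0,0]]]'
```

```text
clock: 51.35
tcp_pos: [505.3, 217.2, 309.7]
tool_rot: [0.0, 1.0, -0.012, 0.0]
force: [-0.1, -0.4, -0.4]
width: 27.7
finger_force: 30.0
```

```bash
python3 -m inch '[[[0.1,0,0,0.02,0,0,0],[0.1,0,0,0.04,0,0,0],[0.1,0,0,0.05,0,0,0],[0.1,0,0,0.055,0,0,0],[0.1,0,0,0.055,0,0,0]]]' && python3 -m inch '[[[0.6,0,0,0,0,0,0],[0.6,0,0,0,0,0,0],[0.6,0,0,0,0,0,0],[0.6,0,0,0,0,0,0],[0.6,0,0,0,0,0,0],[0.6,0,0,-0.5,0,0,0],[0.6,0,0,-1,0,0,0],[0.6,0,0,-1,0,0,0],[0.6,0,0,-1,0,0,0]]]' && python3 -m inch '[[[0.6,-0.4,-0.9,-1,0,0,0],[0.6,-0.4,-0.9,-1,0,0,0],[0.6,-0.4,-0.9,-1,0,0,0],[0.6,-0.4,-0.9,-1,0,0,0],[0.6,-0.4,-0.9,-1,0,0,0],[0.6,-0.4,-0.9,-1,0,0,0],[0.6,-0.4,-0.9,-1,0,0,0]]]'
python3 - <<'E'
from h import *
f,K,M=cap("wrist","w13.png"); handles(f,K,M,132)
for x in (551.6,461.6): print(proj(K,M,[x,308,110]))
E
```

```text
clock: 51.85
tcp_pos: [504.9, 217.8, 304.4]
tool_rot: [0.0, 1.0, -0.012, 0.0]
force: [-1.7, -2.0, 7.6]
width: 27.7
finger_force: 30.0
clock: 52.75
tcp_pos: [504.8, 217.7, 404.5]
tool_rot: [-0.0, 1.0, -0.012, 0.001]
force: [0.4, -0.8, -0.5]
width: 57.3
finger_force: 0.0
clock: 53.45
tcp_pos: [467.7, 308.0, 502.1]
tool_rot: [0.001, 1.0, -0.012, -0.001]
force: [-0.1, 0.0, -1.1]
width: 57.3
finger_force: 0.0
blob c 505 220 L 185 W 29 yaw -0.7 px [326. 142.]
blob c 507 308 L 185 W 27 yaw -1.1 px [252. 142.]
blob c 509 395 L 185 W 29 yaw -1.4 px [179. 142.]
[251.41341854 109.14203819]
[253.1680629  180.47535223]
```

View pics/w13.png

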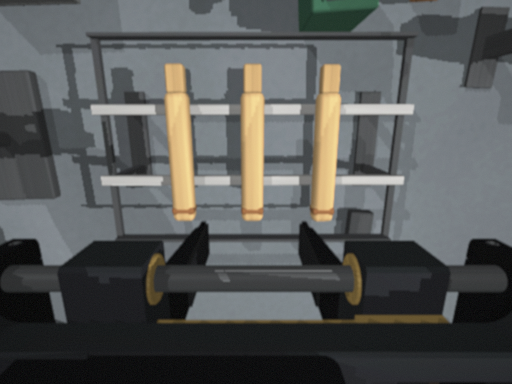

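Image w13 shows all three handles square across both rails at px (179,142), (252,142), (326,142), centres within about 2 mm of the rack midline and about 60 mm of air between them. Now the fan lever: fingers shut, approaching from the robot's side.

```bash
python3 -m inch '[[[0,0.4,0.25,0,0,0,0],[0,0.87,0.54,0,0,0,0],[0,0.87,0.54,0,0,0,0],[0,0.87,0.54,0,0,0,0]]]' >/dev/null && python3 -m inch '[[[0,0.85,0.54,0,0,0,0],[0,0.85,0.54,0,0,0,0],[0,0.85,0.54,0.3,0,0,0],[0,0.85,0.54,0.6,0,0,0],[0,0.85,0.54,0.6,0,0,0],[0,0.85,0.54,0.6,0,0,0]]]'
python3 - <<'E'
from h import *
f,K,M=cap("wrist"); 
for sc,p,c in find("wrist","fan_switch_tip",M): print(sc,p,pix(K,c))
f,K,M=cap("scene");a=cv2.cvtColor(f,cv2.COLOR_RGB2BGR)[160:330,280:450]
b=cv2.cvtColor(cap("side")[0],cv2.COLOR_RGB2BGR)[200:370,60:230]
cv2.imwrite("pics/f1.png",cv2.resize(np.hstack([a,b]),(800,400)))
E
```

```text
clock: 54.5
tcp_pos: [636.2, 197.3, 444.4]
tool_rot: [0.0, 1.0, -0.011, -0.0]
force: [-0.3, -0.1, 0.1]
width: 0.1
finger_force: 0.0
0.65 [680. 198. 208.] [251. 159.]
```

View pics/f1.png

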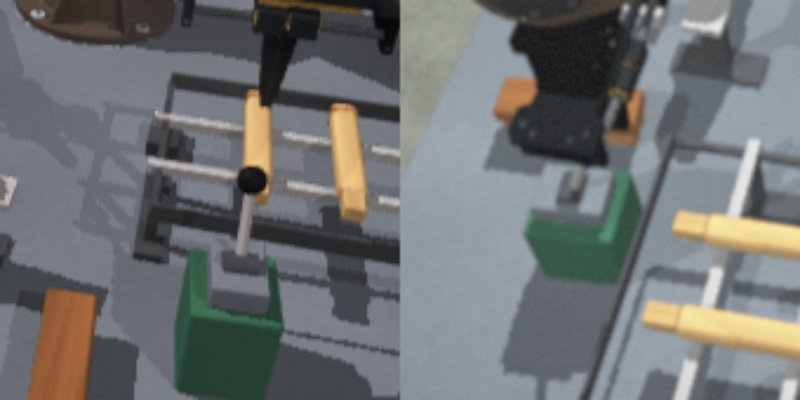

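```bash
python3 -m inch '[[[0,0,0,0.4,0,0,0],[0,0,0,0.8,0,0,0],[0,0,0,1,0,0,0],[0,0,0,1,0,0,0],[0,0,0,1,0,0,0]]]' && python3 -m inch '[[[0,0.1,0,0,0,0,0],[0,0.2,0,0,0,0,0],[0,0.3,0,0,0,0,0],[0,0.4,0,0,0,0,0],[0,0.5,0,0,0,0,0],[0,0.5,0,0,0,0,0]]]' && python3 -m inch '[[[0,0.05,0,0,0,0,0],[0,0.1,0,0,0,0,0],[0,0.15,0,0,0,0,0],[0,0.2,0,0,0,0,0],[0,0.2,0,0,0,0,0]]]'
```

```text
clock: 55.2
tcp_pos: [636.9, 196.8, 345.1]
tool_rot: [-0.0, 1.0, -0.012, 0.001]
force: [-0.3, 0.1, 0.5]
width: 0.6
finger_force: 0.0
clock: 55.8
tcp_pos: [687.8, 195.2, 343.3]
tool_rot: [0.0, 1.0, -0.012, 0.0]
force: [0.1, 0.2, -0.0]
width: 0.6
finger_force: 0.0
clock: 56.3
tcp_pos: [706.8, 194.9, 343.6]
tool_rot: [0.0, 1.0, -0.012, -0.0]
force: [-3.9, -0.5, 1.2]
width: 0.1
finger_force: 2.0
```

```bash
python3 -m inch '[[[0,0.05,0,0,0,0,0],[0,0.1,0,0,0,0,0],[0,0.1,0,0,0,0,0],[0,0.1,0,0,0,0,0]]]' && python3 -m inch '[[[0,0.03,0,0,0,0,0],[0,0.06,0,0,0,0,0],[0,0.06,0,0,0,0,0]]]'  
python3 - <<'E'
from h import *
f,K,M=cap("scene");a=cv2.cvtColor(f,cv2.COLOR_RGB2BGR)[160:330,280:450]
b=cv2.cvtColor(cap("side")[0],cv2.COLOR_RGB2BGR)[200:370,60:230]
cv2.imwrite("pics/f2.png",cv2.resize(np.hstack([a,b]),(800,400)))
E
```

```text
clock: 56.7
tcp_pos: [712.7, 195.3, 343.0]
tool_rot: [0.001, 1.0, -0.011, -0.009]
force: [-42.9, -3.3, 14.7]
width: 0.2
finger_force: 21.7
clock: 57.0
tcp_pos: [716.2, 195.5, 342.7]
tool_rot: [0.002, 1.0, -0.011, -0.016]
force: [-68.7, -4.8, 26.4]
width: 0.5
finger_force: 35.6
```

View pics/f2.png

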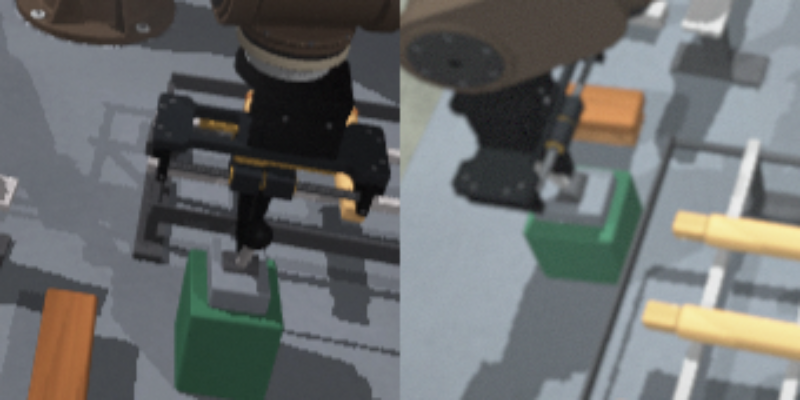

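The force shows the stop is reached, and f2 shows the lever leaning away from the robot. I back off and retreat to check it.

```bash
python3 -m inch '[[[0,-0.1,0,0,0,0,0],[0,-0.3,0,0,0,0,0],[0,-0.5,0,0,0,0,0],[0,-0.5,0,-0.3,0,0,0],[0,-0.5,0,-0.8,0,0,0],[0,-0.7,0,-1,0,0,0],[0,-1,0,-1,0,0,0],[0,-1,0,-1,0,0,0]]]' >/dev/null && python3 -m inch '[[[0,-1,0,-0.5,0,0,0],[0,-1,0,-0.5,0,0,0],[0,-1,0,-0.5,0,0,0],[0,-1,0,-0.5,0,0,0],[0,-1,0,-0.5,0,0,0],[0,-1,0,-0.5,0,0,0]]]'
python3 - <<'E'
from h import *
f,K,M=cap("scene","s9.png");a=cv2.cvtColor(f,cv2.COLOR_RGB2BGR)
for sc,p,c in find("scene","fan_switch_tip",M): print("tip",sc,p)
b=cv2.cvtColor(cap("side")[0],cv2.COLOR_RGB2BGR)
cv2.imwrite("pics/f3.png",np.hstack([cv2.resize(a[130:350,60:500],(400,200)),cv2.resize(b[184:384,60:460],(400,200))]) if 0 else np.vstack([cv2.resize(a[130:350,60:500],(600,300)),cv2.resize(b[184:384,60:460],(600,300))]))
f,K,M=cap("wrist"); handles(f,K,M,132)
for sc,p,c in find("wrist","fan_switch_tip",M): print("tip w",sc,p,pix(K,c), ray(K,M,*pix(K,c),170).round())
E
```

```text
clock: 58.5
tcp_pos: [523.9, 199.2, 492.5]
tool_rot: [0.0, 1.0, -0.012, -0.001]
force: [0.6, -0.4, -0.4]
width: 0.4
finger_force: 0.0
tip 0.61 [746. 199. 198.]
blob c 522 217 L 150 W 27 yaw -1.1 px [238. 178.]
blob c 509 305 L 184 W 30 yaw -2.1 px [166. 187.]
blob c 510 392 L 185 W 33 yaw -1.9 px [ 94. 187.]
blob c 695 82 L 37 W 36 yaw 2.1 px [361.  19.]
```

View pics/f3.png

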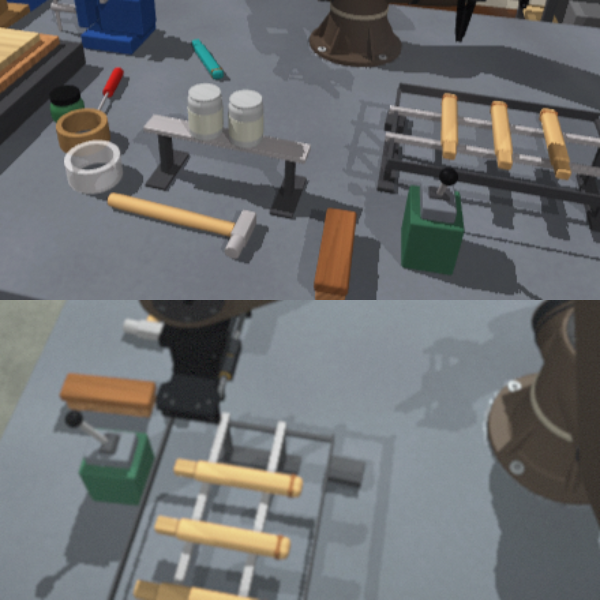

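```bash
python3 - <<'E'
from h import *
a0=cv2.imread("pics/scene0.png");f,K,M=cap("scene");a1=cv2.cvtColor(f,cv2.COLOR_RGB2BGR)
for a,y0,y1 in((a0,225,250),(a1,245,272)):
    m=(a[y0:y1,375:402].max(2)<45).astype(np.uint8);n,l,s,c=cv2.connectedComponentsWithStats(m);i=1+s[1:,4].argmax()
    u,v=c[i]+[375,y0]; print(s[i],[ray(K,M,u,v,z).round(1).tolist() for z in(165,170,175)])
E
```

```text
[  6   6  12  12 113] [[632.9, 202.0, 165.0], [639.9, 201.0, 170.0], [646.9, 200.0, 175.0]]
[  0   8  27  13 219] [[708.7, 203.6, 165.0], [715.1, 202.6, 170.0], [721.4, 201.6, 175.0]]
```

```bash
python3 - <<'E'
from h import *
def tri(L):
    A=np.zeros((3,3));b=np.zeros(3)
    for K,M,u,v in L:
        d=M[:3,:3]@np.linalg.solve(K,[u,v,1]);d/=np.linalg.norm(d);P=np.eye(3)-np.outer(d,d);A+=P;b+=P@M[:3,3]
    return np.linalg.solve(A,b).round(1)
def ball(n,im,M,K,box):
    x0,y0,x1,y1=box;m=(im[y0:y1,x0:x1].max(2)<45).astype(np.uint8);m=cv2.morphologyEx(m,cv2.MORPH_OPEN,cv2.getStructuringElement(2,(7,7)))
    n_,l,s,c=cv2.connectedComponentsWithStats(m);i=1+s[1:,4].argmax();print(n,s[i][2:],c[i]+[x0,y0]);return (K,M,*(c[i]+[x0,y0]))
S={n:cap(n) for n in("scene","side")}
f=S["scene"];g=S["side"]
rd=lambda p:cv2.imread("pics/"+p)
print("off",tri([ball("sc",rd("scene0.png"),f[2],f[1],(378,225,400,250)),ball("si",rd("side0.png"),g[2],g[1],(128,257,150,274))]))
print("on",tri([ball("sc",f[0],f[2],f[1],(380,248,398,268)),ball("si",g[0],g[2],g[1],(96,252,122,276))]))
E
```

```text
sc [ 12  11 109] [386.55045872 236.23853211]
si [ 7  7 33] [141. 266.]
off [672.1 196.1 193.1]
sc [ 16  13 137] [389.45985401 259.40875912]Traceback (most recent call last):
  File "<stdin>", line 14, in <module>
  File "<stdin>", line 9, in ball
ValueError: attempt to get argmax of an empty sequence
```

```bash
python3 - <<'E'
from h import *
f,K,M=cap("scene");print([ray(K,M,388.7,259,z).round(1).tolist() for z in(188,193)])
f,K,M=cap("side");print([ray(K,M,109.3,262.7,z).round(1).tolist() for z in(188,193)])
E
```

```text
[[739.3, 200.3, 188.0], [745.6, 199.3, 193.0]]
[[744.8, 196.0, 188.0], [742.5, 198.6, 193.0]]
```

```bash
python3 -m inch '[[[0,0.5,0,0,0,0,0],[0,1,0,0,0,0,0],[0,1,0,0,0,0,0],[0,1,0,0,0,0,0]]]' >/dev/null && python3 -m inch '[[[0,0.4,0,0,0,0,0],[0,0.4,0,0,0,0,0],[0,0.4,0,0,0,0,0],[0,0.4,0,0,0,0,0],[0,0.4,0,0,0,0,0],[0,0.4,0,0,0,0,0]]]'
python3 - <<'E'
from h import *
f,K,M=cap("wrist","w20.png")
for sc,p,c in find("wrist","fan_switch_tip",M): print("tip",sc,p,pix(K,c), ray(K,M,*pix(K,c),193).round(1))
print("expected on",proj(K,M,[750,198,193]))
cv2.imwrite("pics/w20c.png",cv2.resize(cv2.imread("pics/w20.png")[40:220,130:370],(800,600)))
E
```

```text
clock: 60.0
tcp_pos: [661.8, 196.2, 494.4]
tool_rot: [-0.0, 1.0, -0.012, 0.0]
force: [0.7, 0.1, -0.5]
width: 0.2
finger_force: 0.0
tip 0.75 [741. 201. 205.] [246. 112.] [741.5 201.3 193. ]
expected on [249.29557007 102.33832132]
```

View pics/w20c.png

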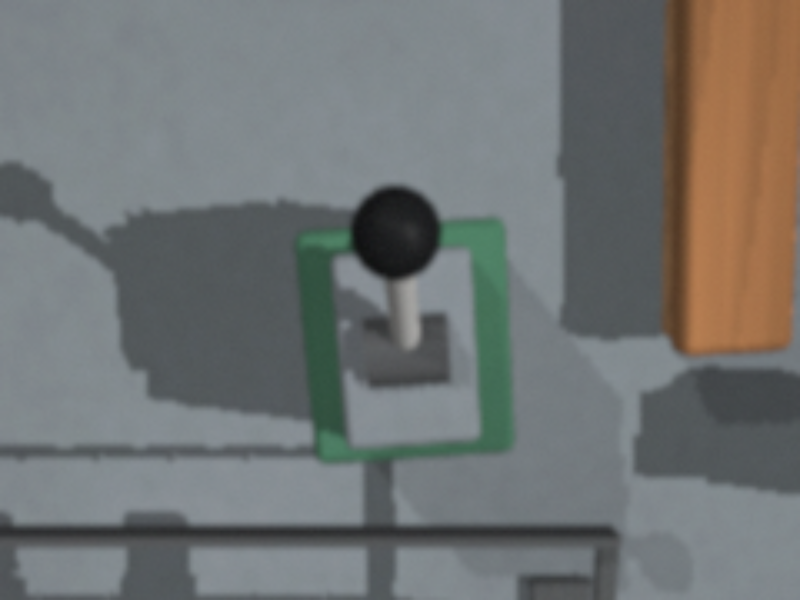

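The crop shows the lever ball at px (249,110), past the pivot by the full swing. Together with the hard-stop force and the fixed-camera points, this means the lever is fully on. Handing in.

```bash
python3 -c "
from cell import workorder
print(workorder.close_job())"
```

```text
the job is handed in; nothing more can be done
None
```

I handed the job in: the three handles lie square across both rails with about 60 mm between them, the two tins stand centred on the ledge about 12 mm apart, and the fan lever was then pushed to its stop. One handle had been knocked aside during the run, and I found it again before picking it up. In that last push the wrist read about 74 N, under the 120 N limit; the contact was at the fingertips, not the gripper body (40 N limit). `close_job()` returned no verdict, so I don't know the judged result.

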